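# Stamp the repair ticket

### The job

The repair is finished: take the blue-capped self-inking stamp out of its bay in the tray, set it squarely in the middle of the outlined box on the repair ticket, press it all the way down and hold it for a second against its stop, firmly but without crushing the pad (20 to 30 N is right), so that the whole mark prints. Make no mark anywhere else, then stand the stamp upright in its empty bay again and let go. Leave the red stamp and the other things on the table where they are.

Things in the scene. Friction and masses are not known exactly. Their poses are not given: they have to be found in the camera images.
- stamp_blue: Self-inking stamp with a blue cap, 95 mm tall, 130-190 g, upright in either bay of the tray. Origin: centre of the underside of its black foot frame (64 mm along y, 40 mm along x, 10 mm high); z up. Thin cheeks join foot and cap. The foot stays on the paper while the cap goes down; the 44 by 18 mm die at its centre flips and meets the paper at the end. Its mark reads the same either way round.
- stamp_blue_cap (a joint): How far the blue cap is pushed down relative to the foot, in m: 0 is fully up, 0.018 is against its hard stop, with the die on the paper. The spring resists with 6 N as the cap starts to move, rising evenly to 14 N at the stop, and brings it back up. A full mark takes a steady push of 20 to 30 N.
- stamp_blue_top (a point): Centre of the top face of the blue cap, 95 mm above the underside of the foot when up. The cap is a rounded box, 36 mm along the stamp's x, 58 mm along its y, and reaches from 50 to 95 mm above the underside: grip it across the 36 mm.
- clipboard: Brown clipboard fixed on the table, 186 mm (x) by 126 mm (y), 4 mm thick; origin: centre of its underside. On it lies a white pad of repair tickets, 148 by 105 mm, under a steel clip at the +x end (from 58 mm beyond the origin, up to 16 mm above the pad). The pad is partly used up, 4 to 16 mm thick, not measured: find it by touch or sight. It gives about 1 mm under 20 N.
- box (a point): Point on the clipboard's upper face (not on the paper) straight below the centre of the box printed on the top ticket; the paper is 4 to 16 mm higher. The box is a black outline, 50 mm along the clipboard's x and 76 mm along its y; the foot fits in it with about 5 mm to spare all round when its x lies along the box's x.
- tray: Grey open tray fixed on the table, 110 mm (x) by 214 mm (y), 14 mm high, walls 4 mm thick, its floor 4 mm above the table; origin: centre of its underside. A middle wall makes two bays, centred 52 mm either side of the origin along y: one holds the blue stamp, the other the red one.
- stamp_red: The same kind of stamp with a red cap, in the other bay; not to be used.
- phone: Phone in a red case lying on the table, 150 by 75 by 10 mm; origin at the centre of its underside.
- power_bank: Dark grey power bank on the table, 105 by 62 by 22 mm; origin at the centre of its underside.
- circuit_board: Green circuit board on four brass feet on the table, 55 by 85 mm, parts up to 22 mm high; origin at the centre below it.
Not all that is in view belongs to the job. Leave any green look-alike of the tray alone.

How it is judged:
By the outcome, as a careful person would: the job done as asked, in the order asked, and still so for the second after the job is handed in, with the robot touching nothing.
It also fails if it takes over 61 s, if anything falls off the work surface, if the arm or the gripper's body presses on something with over 40 N, if the wrist force passes 120 N, or if a joint passes its speed limit or range.

### The arm

A 6-joint arm with a two-finger parallel gripper is mounted at the origin on the work surface. World frame = base frame: x ahead of the robot, y to its left, z up, the work surface at z = 0. Lengths are in mm, angles in rad, forces in N, time in s.
With the tool pointing down it reaches from about 350 to 975 mm from the base axis. Payload 7.1 kg.
Tool frame: the origin (TCP) lies midway between the tips of the shut fingers; the grasp point (between the pads) lies 19 mm behind it (ctrl.grip_depth is the distance from the TCP to the grasp point, in mm); z points along the fingers, y is the line along which they close (so a half turn about z gives the same grasp; the last joint's range is limited). The gripper opens to 88 mm and grips with 3 to 60 N. Pads are 20 mm wide; open, the fingers measure 115 mm over their backs; the gripper's body (75 mm by 178 mm) begins 61 mm behind the grasp point.
Start: joints at [1.212, 0.423, 1.63, -0, 1.089, -0.019], TCP at [208.279, 589.258, 222.675] pointing down, gripper open.
Joint ranges: [-3, 3], [-0.9, 2.11], [0.09, 2.58], [-1.31, 4.45], [0.11, 2.69], [-2.54, 2.54]. Speed limits (rad/s): [2.39, 2.39, 3.01, 3.14, 3.14, 3.14].

### API

Orientations are given as a rotation vector (axis times angle).
In Python, from workcell import ctrl, cams gives the robot as it stands.
- The arm moves only by the tool move_arm, never from a script. Its argument "steps" is a list of rows, each a list of 3 entries, a list of its own where there are three numbers: the shift along the tool's x, y, z in units of 25 mm (1.0 is 25 mm), then the turn about the tool's z in units of 5 degrees (1.0 is 5 degrees), then the closure, from 0 (fully open) to 1 (shut). A call has 1 to 20 rows; each row shifts and turns the commanded pose from where the row before left it, along the tool's axes as they then stand; what a row does not reach is not made up. A row lasts 1/12 s, in which the tool goes at most 41.7 mm and 7.16 degrees, less where a joint would pass 70% of its speed; a pose out of reach is approached as far as the arm can. A call is refused whole if a number of a shift passes 1 or a number of a turn 1, either way. A call with a gripper value outside its range is refused whole. The fingers move at their own pace and stop on an object; the grip force is fixed at half the most. Time passes only in rows, so rows that do not move let the fingers close. It gives the time, the measured TCP pose, the force, the opening and the grip force at its end, in the units of the state.
- ctrl.get_obs(): the state, without advancing time (a new reading comes with each control period).
- cams.get_image(name): name is "scene" or "top" or "wrist"; returns a dict with "image" (480x640x3 uint8, red, green, blue), "camera_matrix" (3x3 intrinsics, pixels), "k1" (the pictures are not rectified: a ray, as slopes to the right and down, at radius r is drawn at 1 + k1 r^2 times it, then the intrinsics apply), "xyz" and "rotation" of the camera in the world; the wrist camera has in their place "mount" (4x4, takes a point from camera to tool coordinates, whose origin is the TCP and whose axes are the flange's). Camera axes: x right, y down, z forward; pixel columns grow to the right and rows downward; lengths in mm; the calibration is good to about 2 mm. A picture is of the moment at which its call begins: read the wrist's pose just before it. There is no depth.
- ctrl.close_job(): hands the job in; it is judged then, once.
Trained networks look in the newest picture that a camera, given by its name, has taken for a name from the list of things; names that differ only in an ending like _2 or _b are one class to them, and where a whole thing is asked for, a point or a joint stands for the part that bears it (a point fixed in the world has none). Each returns a list of dicts, best first, with "p" (0 to 1); they miss things now and then, are a little off and sometimes report something else, mostly with a low value. They report only what shows in the picture. A call takes as long as a camera call. They do not tell look-alikes from the thing itself.
- cams.boxes_of(camera, thing): "rect" ([centre column, centre row, width, height] in pixels, round what is visible of it).
- cams.cut_out(camera, thing): "pixels" (480x640 bool, what is visible of it) and "rect" ([centre column, centre row, width, height] in pixels, round what is visible of it).
The state is a dict: "t": time; "qpos": joint angles; "qvel": joint speeds; "joint_torque": joint torques, N m; "ee_pos": TCP position; "orientation": TCP orientation; "ft_force": force on the tool from outside, world axes, zero at the start; "moment": the same for the moment, N m; "width": finger opening in mm; "grasp_force": force on a finger pad.
Only numpy, scipy, OpenCV 4.12 (cv2) and the standard library are available. Lean on these libraries where they do the work, as an engineer would, in place of code of your own. Each camera call takes 0.05 s, during which the arm holds its last target. There are 200 camera calls.

## Working session

There is one attempt and no reset: what is moved stays moved. The work goes in short steps, Python scripts to look and compute and a tool call to move; the robot and the scene stay as the last step left them, time stands still between calls to the robot, and variables do not carry over. Pictures are saved under pics/ and viewed, at most 10 in all, crops included, and the job is handed in when it is done.

Besides the shell and the picture viewer there is one more tool, called after "Call:" in YAML: its name, and indented under it one key for each argument. move_arm: Moves the arm, as the interface text tells. Its arguments: {"type":"object","properties":{"steps":{"type":"array"}},"required":["steps"]}

```bash
mkdir -p pics; cat > h.py <<'E'
import numpy as np, cv2
from workcell import ctrl, cams
from scipy.spatial.transform import Rotation as R
def pose():
    o=ctrl.get_obs(); T=np.eye(4); T[:3,:3]=R.from_rotvec(o["orientation"]).as_matrix(); T[:3,3]=o["ee_pos"]; return T
def cam(d,T=None):
    C=np.eye(4)
    if "mount" in d: return T@np.array(d["mount"])
    r=np.array(d["rotation"]); C[:3,:3]=r if r.shape==(3,3) else R.from_rotvec(r).as_matrix(); C[:3,3]=d["xyz"]; return C
def ray(d,C,px):
    K=np.array(d["camera_matrix"],float); k=d["k1"]
    u=np.atleast_2d(np.array(px,float)); m=np.stack([(u[:,0]-K[0,2])/K[0,0],(u[:,1]-K[1,2])/K[1,1]],1); s=m.copy()
    for _ in range(20): s=m/(1+k*(s**2).sum(1,keepdims=True))
    return np.c_[s,np.ones(len(s))]@C[:3,:3].T
def onz(d,C,px,z):
    v=ray(d,C,px); return C[:3,3]+v*((z-C[2,3])/v[:,2])[:,None]
def proj(d,C,P):
    K=np.array(d["camera_matrix"],float); q=(np.atleast_2d(P)-C[:3,3])@C[:3,:3]; s=q[:,:2]/q[:,2:]
    s=s*(1+d["k1"]*(s**2).sum(1,keepdims=True)); return s*[K[0,0],K[1,1]]+[K[0,2],K[1,2]]
E
python3 - <<'E'
from h import *
for n in ["scene","top"]:
    d=cams.get_image(n); C=cam(d); cv2.imwrite(f"pics/{n}1.png",d["image"][:,:,::-1])
    print(n,d["xyz"],np.array(d["camera_matrix"])[0,0],d["k1"],C[:3,2])
    for th in ["stamp_blue","stamp_blue_cap","stamp_red","tray","clipboard","box","phone","power_bank"]:
        try:
            for b in cams.boxes_of(n,th)[:3]: print(th,round(b["p"],2),np.round(b["rect"]), np.round(onz(d,C,[b["rect"][:2]],0)[0]))
        except Exception as e: print(th,e)
E
```

```text
scene [1323.30369258  627.68974806  760.45240778] 433.54564437331703 -0.08978702773619074 [-0.66920883 -0.51342724 -0.53717038]
stamp_blue 0.93 [389. 284.  26.  47.] [482. 213.  -0.]
stamp_blue_cap 0.97 [390. 277.  23.  28.] [452. 201.   0.]
stamp_red 0.93 [360. 265.  25.  41.] [457. 102.   0.]
tray 0.87 [375. 293.  80.  53.] [536. 201.   0.]
tray 0.83 [506. 269.  91.  52.] [234. 458.   0.]
clipboard 0.88 [274. 265.  61.  42.] [ 599. -105.    0.]
box 0.86 [275. 263.  60.  41.] [ 587. -110.    0.]
phone 0.58 [314. 328.  70.  48.] [734. 145.   0.]
phone 0.36 [377. 294.  85.  54.] [538. 206.   0.]
power_bank 0.84 [242. 217.  30.  21.] [ 454. -385.    0.]
power_bank 0.32 [314. 327.  69.  48.] [731. 143.  -0.]
top [ 282.56992723   32.83940344 1404.62889869] 446.098518529914 -0.0181687605467128 [ 0.15040244 -0.00164155 -0.98862349]
stamp_blue 0.71 [258. 227.  24.  23.] [545. 243.   0.]
stamp_blue_cap 0.6 [254. 228.  19.  16.] [540. 257.   0.]
stamp_red 0.86 [291. 236.  30.  20.] [518. 137.   0.]
stamp_red 0.31 [371. 217.  55.  66.] [ 585. -117.    0.]
tray 0.6 [276. 233.  72.  52.] [525. 185.   0.]
clipboard 0.91 [369. 216.  54.  62.] [ 588. -112.    0.]
clipboard 0.34 [290. 168.  33.  45.] [742. 148.   0.]
box 0.89 [369. 218.  52.  69.] [ 585. -113.    0.]
phone 0.59 [289. 168.  40.  46.] [744. 150.   0.]
power_bank 0.7 [457. 259.  25.  35.] [ 457. -394.    0.]
```

```bash
python3 - <<'E'
import cv2,numpy as np
a=cv2.imread("pics/scene1.png"); b=cv2.imread("pics/top1.png")
a=cv2.resize(a[190:370,200:560],(800,400),interpolation=cv2.INTER_CUBIC)
b=cv2.resize(b[140:300,200:500],(800,427),interpolation=cv2.INTER_CUBIC)[:,:]
c=cv2.resize(np.vstack([a,b]),(576*800//827,600))
cv2.imwrite("pics/c1.png",cv2.resize(np.vstack([a,b]),(580,600),interpolation=cv2.INTER_AREA))
E
```

```text
(no output)
```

View pics/c1.png

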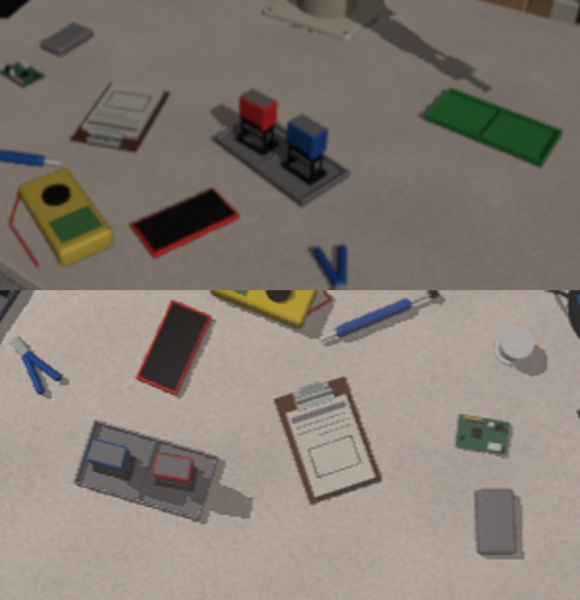

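The picture shows the grey tray with the blue stamp (top px ~258,227) and the red one (~291,236). An empty green look-alike tray is in the scene view (~506,269) and the clipboard is at top px ~369,217. The grey tray with stamps in it is the one meant.

```bash
python3 - <<'E'
from h import *
T=pose(); print(np.round(T,3)); 
d=cams.get_image("wrist"); print(np.round(d["mount"],3),np.round(d["camera_matrix"],1),d["k1"])
d=cams.get_image("top"); C=cam(d)
for th,z in [("tray",14),("clipboard",10),("stamp_blue_cap",95),("stamp_red",95)]:
    m=cams.cut_out("top",th)
    if not m: print(th,"none"); continue
    p=np.argwhere(m[0]["pixels"])[:,::-1]; w=onz(d,C,p,z)[:,:2].astype(np.float32)
    print(th,m[0]["p"],cv2.minAreaRect(w))
E
```

```text
[[-9.43000e-01  3.33000e-01 -0.00000e+00  2.08266e+02]
 [ 3.33000e-01  9.43000e-01 -0.00000e+00  5.89248e+02]
 [ 0.00000e+00 -0.00000e+00 -1.00000e+00  2.22686e+02]
 [ 0.00000e+00  0.00000e+00  0.00000e+00  1.00000e+00]]
[[ 1.00000e-03 -9.63000e-01 -2.68000e-01  7.30540e+01]
 [ 1.00000e+00  1.00000e-03  1.00000e-03  4.60000e-01]
 [-1.00000e-03 -2.68000e-01  9.63000e-01 -1.62424e+02]
 [ 0.00000e+00  0.00000e+00  0.00000e+00  1.00000e+00]] [[370.7   0.  311.1]
 [  0.  370.7 243.7]
 [  0.    0.    1. ]] -0.016522876526746097
tray 0.93 ((238.62652587890625, 455.8293151855469), (218.25103759765625, 110.06214141845703), 85.42453002929688)
clipboard 0.98 ((587.4915161132812, -111.48018646240234), (190.85475158691406, 131.182373046875), 20.350399017333984)
stamp_blue_cap 0.77 ((532.9454956054688, 235.97076416015625), (63.898704528808594, 41.27934265136719), 74.35137939453125)
stamp_red 0.7 ((509.4371337890625, 131.38136291503906), (66.31411743164062, 50.375030517578125), 80.73953247070312)
```

Call:
move_arm:
  steps:
    - [[-0.86, -0.56, -0.16], 0, 0]
    - [[-0.86, -0.56, -0.16], 0, 0]
    - [[-0.86, -0.56, -0.16], 0, 0]
    - [[-0.86, -0.56, -0.16], 0, 0]
    - [[-0.86, -0.56, -0.16], 0, 0]
    - [[-0.86, -0.56, -0.16], 0, 0]
    - [[-0.86, -0.56, -0.16], 0, 0]
    - [[-0.86, -0.56, -0.16], 0, 0]
    - [[-0.86, -0.56, -0.16], 0, 0]
    - [[-0.86, -0.56, -0.16], 0, 0]
    - [[-0.86, -0.56, -0.16], 0, 0]
    - [[-0.86, -0.56, -0.16], 0, 0]
    - [[-0.86, -0.56, -0.16], 0, 0]
    - [[-0.86, -0.56, -0.16], 0, 0]
    - [[-0.86, -0.56, -0.16], 0, 0]
    - [[-0.86, -0.56, -0.16], 0, 0]
    - [[-0.86, -0.56, -0.16], 0, 0]
    - [[-0.86, -0.56, -0.16], 0, 0]
    - [[-0.86, -0.56, -0.16], 0, 0]
    - [[-0.86, -0.56, -0.16], 0, 0]

```text
t: 2.87
ee_pos: [521.0, 180.8, 303.0]
orientation: [0.531, 3.096, 0.0]
ft_force: [0.1, 0.3, -1.4]
width: 87.9
grasp_force: 0.0
```

Call:
move_arm:
  steps:
    - [[0, 0, 0], 1, 0]
    - [[0, 0, 0], 1, 0]
    - [[0, 0, 0], 1, 0]
    - [[0, 0, 0], 1, 0]
    - [[0, 0, 0], 1, 0]
    - [[0, 0, 0], 1, 0]
    - [[0, 0, 0], 1, 0]
    - [[0, 0, 0], 1, 0]
    - [[0, 0, 0], 1, 0]
    - [[0, 0, 0], 1, 0]
    - [[0, 0, 0], 1, 0]
    - [[0, 0, 0], 1, 0]
    - [[0, 0, 0], 1, 0]
    - [[0, 0, 0], 1, 0]
    - [[0, 0, 0], 1, 0]
    - [[0, 0, 0], 1, 0]
    - [[0, 0, 0], 1, 0]
    - [[0, 0, 0], 0, 0]

```text
t: 4.37
ee_pos: [520.4, 181.9, 302.7]
orientation: [2.486, 1.92, 0.0]
ft_force: [1.2, -0.0, -0.5]
width: 87.7
grasp_force: 0.0
```

```bash
python3 - <<'E'
from h import *
T=pose(); d=cams.get_image("wrist"); C=cam(d,T); im=d["image"][:,:,::-1].copy()
print(np.round(T,3), ctrl.get_obs()["qpos"],ctrl.get_obs()["ft_force"])
for th,z in [("stamp_blue_cap",99),("stamp_blue",99),("stamp_red",99),("tray",14),("clipboard",8),("box",12)]:
    for m in cams.cut_out("wrist",th)[:2]:
        p=np.argwhere(m["pixels"])[:,::-1]; w=onz(d,C,p,z)[:,:2].astype(np.float32)
        print(th,round(m["p"],2),np.round(m["rect"]),cv2.minAreaRect(w))
np.savez("w1",T=T); cv2.imwrite("pics/w1.png",im)
E
```

```text
[[ 2.53000e-01  9.68000e-01  0.00000e+00  5.20373e+02]
 [ 9.68000e-01 -2.53000e-01  0.00000e+00  1.81944e+02]
 [ 0.00000e+00  0.00000e+00 -1.00000e+00  3.02738e+02]
 [ 0.00000e+00  0.00000e+00  0.00000e+00  1.00000e+00]] [ 3.14772359e-01  2.28500050e-01  1.71438409e+00 -1.71915711e-05
  1.19863212e+00  5.65683304e-01] [0.43107894 0.47408228 0.44411522]
stamp_blue_cap 0.91 [311. 156.  38.  65.] ((534.5867309570312, 240.17218017578125), (58.27679443359375, 35.101158142089844), 76.11082458496094)
stamp_blue 0.87 [310. 156.  36.  62.] ((534.7210083007812, 239.6579132080078), (57.34284973144531, 34.593441009521484), 76.11095428466797)
stamp_red 0.66 [320. 246.  40.  74.] ((518.7444458007812, 148.16896057128906), (78.92215728759766, 36.87055206298828), 81.51280212402344)
tray 0.89 [ 43.  68.  85. 134.] ((244.50582885742188, 414.86627197265625), (136.30322265625, 107.80718994140625), 84.9127197265625)
tray 0.7 [316. 192.  99. 177.] ((526.3502197265625, 187.87115478515625), (214.75372314453125, 110.50129699707031), 74.94819641113281)
clipboard 0.69 [393. 391. 105. 106.] ((563.3856201171875, -114.15030670166016), (136.52528381347656, 125.75585174560547), 20.297298431396484)
box 0.66 [395. 388. 101. 106.] ((562.7479858398438, -110.697998046875), (136.61349487304688, 125.6281509399414), 20.28013038635254)
```

View pics/w1.png

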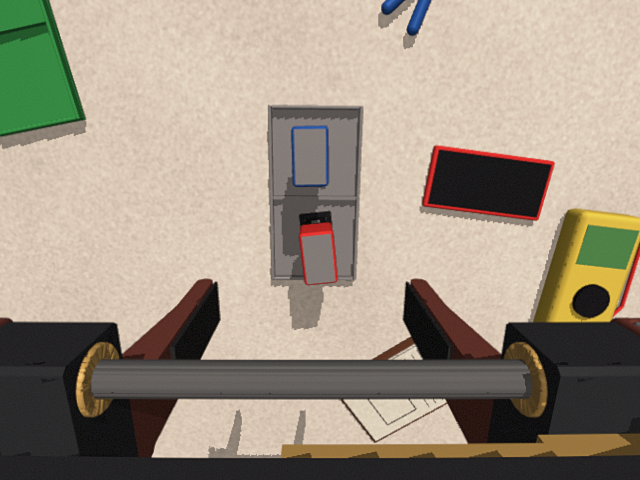

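Candidates, in wrist pixels: the blue-rimmed cap at (310,156) and the red-rimmed cap at (318,250), both in the grey tray (316,192), plus the empty green tray (43,68). Blue at (310,156) fits. I'll confirm it in a crop.

```bash
python3 - <<'E'
import cv2
a=cv2.imread("pics/w1.png")[95:295,240:400]; cv2.imwrite("pics/w1c.png",cv2.resize(a,(480,600),interpolation=cv2.INTER_CUBIC))
E
```

```text
(no output)
```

View pics/w1c.png

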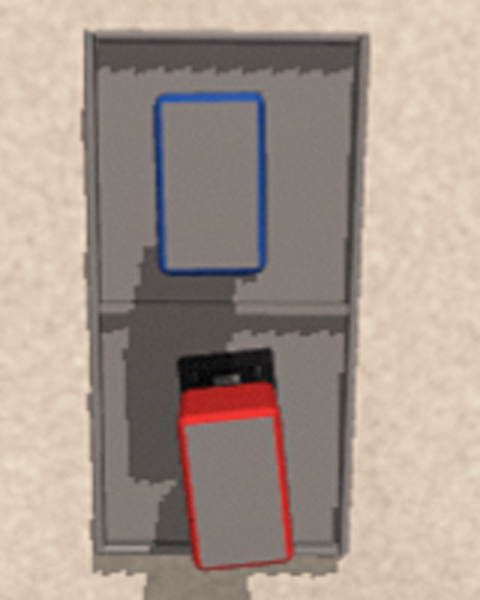

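The crop confirms the blue cap at wrist px (310,156), in the upper bay of the grey tray. Next I go above it, descend and grip.

Call:
move_arm:
  steps:
    - [[0.6, -0.01, 0], -0.15, 0]
    - [[0.6, -0.01, 0], 0, 0]
    - [[0.6, -0.01, 0], 0, 0]
    - [[0.6, -0.01, 0], 0, 0]
    - [[0, 0, 0.9], 0, 0]
    - [[0, 0, 0.9], 0, 0]
    - [[0, 0, 0.9], 0, 0]
    - [[0, 0, 0.9], 0, 0]
    - [[0, 0, 0.9], 0, 0]
    - [[0, 0, 0.9], 0, 0]
    - [[0, 0, 0.9], 0, 0]
    - [[0, 0, 0.9], 0, 0]
    - [[0, 0, 0.9], 0, 0]
    - [[0, 0, 0.9], 0, 0]
    - [[0, 0, 0.4], 0, 0]
    - [[0, 0, 0.3], 0, 0]
    - [[0, 0, 0], 0, 0]
    - [[0, 0, 0], 0, 0]

```text
t: 6.22
ee_pos: [534.2, 241.1, 60.5]
orientation: [2.47, 1.941, 0.001]
ft_force: [-0.1, 0.7, 0.6]
width: 87.9
grasp_force: 0.0
```

Call:
move_arm:
  steps:
    - [[0, 0, 0], 0, 1]
    - [[0, 0, 0], 0, 1]
    - [[0, 0, 0], 0, 1]
    - [[0, 0, 0], 0, 1]
    - [[0, 0, 0], 0, 1]
    - [[0, 0, 0], 0, 1]
    - [[0, 0, 0], 0, 1]
    - [[0, 0, 0], 0, 1]
    - [[0, 0, 0], 0, 1]
    - [[0, 0, 0], 0, 1]

```text
t: 7.05
ee_pos: [533.8, 240.4, 60.2]
orientation: [2.471, 1.94, -0.0]
ft_force: [0.4, -0.1, 0.7]
width: 36.1
grasp_force: 30.0
```

Call:
move_arm:
  steps:
    - [[0, 0, -0.3], 0, 1]
    - [[0, 0, -0.8], 0, 1]
    - [[0, 0, -0.8], 0, 1]
    - [[0, 0, -0.8], 0, 1]
    - [[0, 0, -0.8], 0, 1]
    - [[0, 0, -0.8], 0, 1]
    - [[0, 0, -0.8], 0, 1]
    - [[0, 0, -0.5], 0, 1]
    - [[0, 0, 0], -1, 1]
    - [[0, 0, 0], -1, 1]
    - [[0, 0, 0], -1, 1]
    - [[0, 0, 0], -1, 1]
    - [[0, 0, 0], -1, 1]
    - [[0, 0, 0], -1, 1]
    - [[0, 0, 0], -0.84, 1]
    - [[0, 0, 0], 0, 1]

```text
t: 8.38
ee_pos: [533.4, 240.3, 200.0]
orientation: [-1.788, -2.583, 0.001]
ft_force: [0.0, 0.2, -1.8]
width: 35.8
grasp_force: 30.0
```

Call:
move_arm:
  steps:
    - [[-0.5, -0.1, 0], 0, 1]
    - [[-0.94, -0.22, 0], 0, 1]
    - [[-0.94, -0.22, 0], 0, 1]
    - [[-0.94, -0.22, 0], 0, 1]
    - [[-0.94, -0.22, 0], 0, 1]
    - [[-0.94, -0.22, 0], 0, 1]
    - [[-0.94, -0.22, 0], 0, 1]
    - [[-0.94, -0.22, 0], 0, 1]
    - [[-0.94, -0.22, 0], 0, 1]
    - [[-0.94, -0.22, 0], 0, 1]
    - [[-0.94, -0.22, 0], 0, 1]
    - [[-0.94, -0.22, 0], 0, 1]
    - [[-0.94, -0.22, 0], 0, 1]
    - [[-0.94, -0.22, 0], 0, 1]
    - [[-0.94, -0.22, 0], 0, 1]
    - [[-0.94, -0.22, 0], 0, 1]
    - [[-0.94, -0.22, 0], 0, 1]
    - [[-0.94, -0.22, 0], 0, 1]
    - [[-0.94, -0.22, 0], 0, 1]
    - [[-0.9, -0.45, 0], 0, 1]

```text
t: 10.05
ee_pos: [588.5, -230.0, 200.2]
orientation: [1.794, 2.578, 0.0]
ft_force: [0.3, 0.7, -2.1]
width: 35.6
grasp_force: 30.0
```

Call:
move_arm:
  steps:
    - [[0, 0, 0], 0, 1]
    - [[0, 0, 0], 0, 1]
    - [[0, 0, 0], 0, 1]

```text
t: 10.3
ee_pos: [587.8, -228.1, 199.9]
orientation: [-1.793, -2.578, -0.0]
ft_force: [-0.7, 0.1, -1.8]
width: 36.1
grasp_force: 30.0
```

```bash
python3 - <<'E'
from h import *
T=pose(); d=cams.get_image("wrist"); C=cam(d,T); im=d["image"][:,:,::-1].copy()
print(np.round(T,4).tolist())
np.savez("w2",T=T); cv2.imwrite("pics/w2.png",im)
E
```

```text
[[-0.3481, 0.9375, -0.0008, 587.758], [0.9375, 0.3481, 0.0006, -228.0949], [0.0008, -0.0006, -1.0, 199.9016], [0.0, 0.0, 0.0, 1.0]]
```

View pics/w2.png

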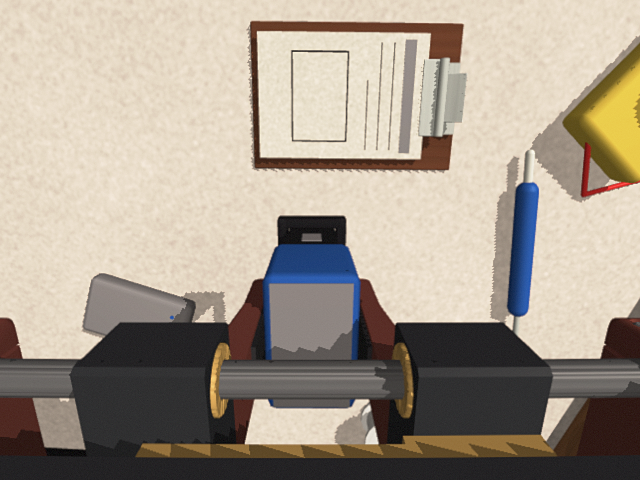

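The box outline sits at roughly (292–349, 51–141) and the foot's front edge at (278–346, 216). Next I measure both to sub-pixel accuracy.

```bash
cat > box.py <<'E'
from h import *
from scipy.optimize import least_squares
def fit(d,C,roi,im):
    x0,y0,x1,y1=roi; g=cv2.cvtColor(im,cv2.COLOR_BGR2GRAY)[y0:y1,x0:x1]
    g=cv2.resize(g,None,fx=4,fy=4,interpolation=cv2.INTER_CUBIC)
    bh=cv2.morphologyEx(g,cv2.MORPH_BLACKHAT,np.ones((25,25))); m=(bh>60).astype(np.uint8)
    n,l,s,_=cv2.connectedComponentsWithStats(m); i=1+np.argmax(s[1:,2]*s[1:,3])
    p=np.argwhere(l==i)[:,::-1]; px=(p+.5)/4-.5+[x0,y0]; print("comp",s[i],n)
    def mid(q):
        W=onz(d,C,px,q[2])[:,:2]-q[:2]; c,s_=np.cos(q[3]),np.sin(q[3]); return W@np.array([[c,-s_],[s_,c]])
    def f(q):
        L=np.abs(mid(q)); return np.maximum(L[:,0]-25+q[4],L[:,1]-38+q[4])
    b=None
    for z in (8,14,20):
        c=onz(d,C,px,z)[:,:2]; c=(c.max(0)+c.min(0))/2
        r=least_squares(f,[c[0],c[1],z,np.radians(20.3),0.4],loss="soft_l1",x_scale=[1,1,1,.01,1],bounds=([-2000,-2000,0,-4,0],[2000,2000,40,4,0.8]))
        if b is None or r.cost<b.cost:b=r
    print("x y z yaw edge",np.round([*b.x[:3],np.degrees(b.x[3]),b.x[4]],2),"rms",np.sqrt(np.mean(f(b.x)**2)))
    return b.x
E
python3 - <<'E'
from box import *
T=np.load("w2.npz")["T"]; d=cams.get_image("wrist"); C=cam(d,T); im=d["image"][:,:,::-1].copy()
fit(d,C,(275,38,362,155),im)
# scene/clip constraint: clipboard brown edges at z=4 vs pad
inv=np.linalg.inv(T)
h=T[2,3]-56+10
for px in [(278,216),(346,216)]: print("foot front corner in tool",np.round((inv@np.r_[onz(d,C,[px],h)[0],1])[:3],1))
h=T[2,3]-56+95
for px in [(270,283),(355,283)]: print("cap top corner tool",np.round((inv@np.r_[onz(d,C,[px],h)[0],1])[:3],1))
g=im[205:250,265:360]; cv2.imwrite("pics/foot.png",cv2.resize(np.hstack([g]),(760,360),interpolation=cv2.INTER_CUBIC))
print(cv2.cvtColor(im,cv2.COLOR_BGR2GRAY)[208:224,312], cv2.cvtColor(im,cv2.COLOR_BGR2GRAY)[222,270:286], cv2.cvtColor(im,cv2.COLOR_BGR2GRAY)[222,338:354])
print(np.round(pose()[:3,3],1))
E
```

```text
comp [  63   49  234  370 9605] 2
x y z yaw edge [ 555.95 -121.71   12.77   19.82    0.73] rms 0.5256659148984077
foot front corner in tool [ 32.  -18.4  46. ]
foot front corner in tool [32.  20.5 46. ]
cap top corner tool [ 24.6 -14.1 -39. ]
cap top corner tool [ 24.7  16.2 -39. ]
[215 214 212 217 220 227 236 160  67  17  22  27  28  34  25  30] [226 223 218 213 217 224 204 107  30  32  35  36  38  34  29  34] [ 31  30  29  36  34  35  27  48 161 235 227 223 221 223 226 227]
[ 588.2 -227.3  200.1]
```

Call:
move_arm:
  steps:
    - [[0.4, 0.02, 0], 0.1, 1]
    - [[0.7, 0.04, 0], 0, 1]
    - [[0.7, 0.04, 0], 0, 1]
    - [[0.7, 0.04, 0], 0, 1]
    - [[0.7, 0.04, 0], 0, 1]
    - [[0.7, 0.04, 0], 0, 1]
    - [[0.53, 0.04, 0], 0, 1]
    - [[0, 0, 0.6], 0, 1]
    - [[0, 0, 0.8], 0, 1]
    - [[0, 0, 0.8], 0, 1]
    - [[0, 0, 0.8], 0, 1]
    - [[0, 0, 0.8], 0, 1]
    - [[0, 0, 0.6], 0, 1]
    - [[0, 0, 0.36], 0, 1]
    - [[0, 0, 0], 0, 1]
    - [[0, 0, 0], 0, 1]
    - [[0, 0, 0], 0, 1]

```text
t: 11.82
ee_pos: [557.3, -121.6, 82.2]
orientation: [1.801, 2.572, 0.001]
ft_force: [0.5, -0.8, -1.4]
width: 35.9
grasp_force: 30.0
```

```bash
python3 - <<'E'
from h import *
T=pose(); d=cams.get_image("wrist"); C=cam(d,T); im=d["image"][:,:,::-1].copy()
print(np.round(T,4).tolist()); np.savez("w3",T=T); cv2.imwrite("pics/w3f.png",im)
c=im[110:260,210:410]; cv2.imwrite("pics/w3.png",cv2.resize(c,(800,600),interpolation=cv2.INTER_CUBIC))
E
```

```text
[[-0.3419, 0.9397, 0.0015, 557.323], [0.9397, 0.3419, -0.0004, -121.6417], [-0.0009, 0.0013, -1.0, 82.1519], [0.0, 0.0, 0.0, 1.0]]
```

View pics/w3.png

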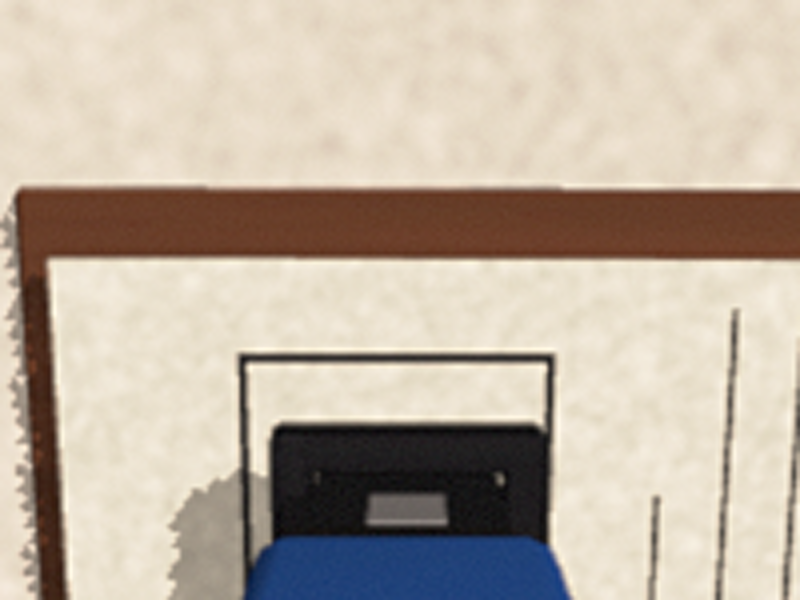

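The crop shows the box's far corners at full-frame (270.3,199) and (348,199.3), and the foot's far corners at (278.3,216.8) and (346.8,216.8). I compute the offset in the tool frame.

```bash
python3 - <<'E'
from h import *
T=np.load("w3.npz")["T"]; d=cams.get_image("wrist"); C=cam(d,T); inv=np.linalg.inv(T)
t=lambda px,z: np.round((np.c_[onz(d,C,px,z),np.ones(len(px))]@inv.T)[:,:3],1)
f=[(278.0,216.5),(346.9,216.5)]
print("foot",t(f,T[2,3]-46).tolist())
for z in (8,10,12,13,14,16,18,20):
    b=t([(270.25,199),(348,199.2)],z); print(z,b[:,:2].tolist(),"width",round(b[1,1]-b[0,1],1))
E
```

```text
foot [[31.7, -18.4, 45.9], [31.7, 21.0, 46.0]]
8 [[37.5, -25.6], [37.4, 24.2]] width 49.8
10 [[37.8, -25.4], [37.7, 24.0]] width 49.4
12 [[38.1, -25.2], [38.0, 23.8]] width 49.0
13 [[38.2, -25.1], [38.2, 23.7]] width 48.8
14 [[38.4, -25.0], [38.3, 23.6]] width 48.6
16 [[38.7, -24.7], [38.6, 23.4]] width 48.1
18 [[39.0, -24.5], [38.9, 23.2]] width 47.7
20 [[39.3, -24.3], [39.2, 23.0]] width 47.3
```

Call:
move_arm:
  steps:
    - [[0.03, -0.08, 0], 0, 1]
    - [[0, 0, 0.06], 0, 1]
    - [[0, 0, 0.06], 0, 1]
    - [[0, 0, 0.06], 0, 1]
    - [[0, 0, 0.06], 0, 1]
    - [[0, 0, 0.06], 0, 1]
    - [[0, 0, 0.06], 0, 1]
    - [[0, 0, 0], 0, 1]
    - [[0, 0, 0], 0, 1]

```text
t: 12.67
ee_pos: [554.4, -121.7, 72.0]
orientation: [-1.802, -2.573, 0.0]
ft_force: [-0.3, -0.3, -2.3]
width: 35.7
grasp_force: 30.0
```

Call:
move_arm:
  steps:
    - [[0, 0, 0.04], 0, 1]
    - [[0, 0, 0.04], 0, 1]
    - [[0, 0, 0.04], 0, 1]
    - [[0, 0, 0.04], 0, 1]
    - [[0, 0, 0], 0, 1]

```text
t: 13.08
ee_pos: [554.4, -121.7, 68.0]
orientation: [-1.802, -2.573, 0.0]
ft_force: [-0.3, -0.1, -1.3]
width: 36.1
grasp_force: 30.0
```

```bash
python3 - <<'E'
from h import *
T=pose(); d=cams.get_image("wrist"); C=cam(d,T); im=d["image"][:,:,::-1].copy(); print(np.round(T[:3,3],1),ctrl.get_obs()["ft_force"])
c=im[140:260,230:390]; cv2.imwrite("pics/w4.png",cv2.resize(c,(800,600),interpolation=cv2.INTER_CUBIC))
E
```

```text
[ 554.4 -121.7   68. ] [-0.60969747 -0.25991934 -2.33000111]
```

View pics/w4.png

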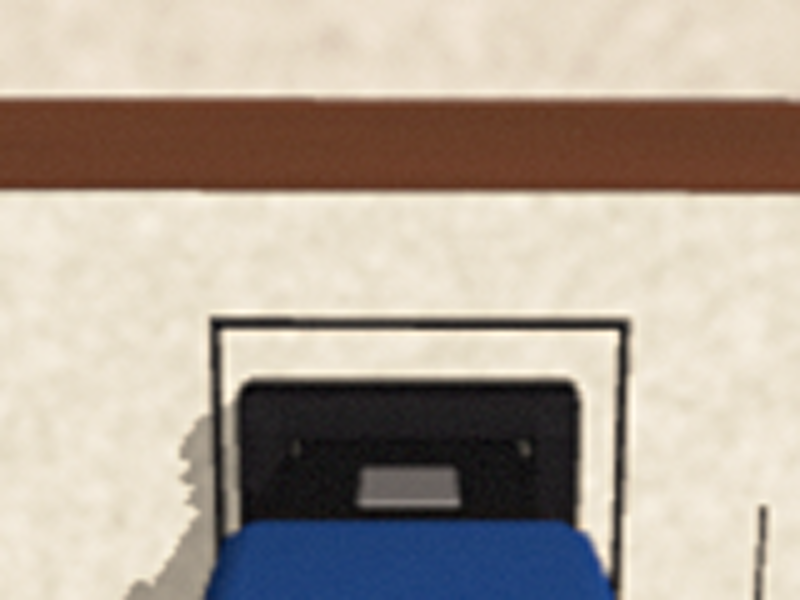

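```bash
python3 - <<'E'
from h import *
T=pose(); d=cams.get_image("wrist"); C=cam(d,T); inv=np.linalg.inv(T)
t=lambda px,z: np.round((np.c_[onz(d,C,px,z),np.ones(len(px))]@inv.T)[:,:2],1).tolist()
print(np.round(T[:3,3],1),"foot",t([(278,216.2),(345.8,216.2)],T[2,3]-46))
for z in (8,10,12): print(z,t([(273,204.2),(355.3,204.5)],z))
E
```

```text
[ 554.4 -121.7   68.1] foot [[31.9, -18.4], [31.9, 20.4]]
8 [[36.4, -22.5], [36.3, 27.3]]
10 [[36.8, -22.3], [36.7, 27.1]]
12 [[37.1, -22.1], [37.0, 26.8]]
```

Call:
move_arm:
  steps:
    - [[-0.04, 0.055, 0], 0, 1]
    - [[0, 0, 0], 0, 1]
    - [[0, 0, 0.04], 0, 1]
    - [[0, 0, 0.04], 0, 1]
    - [[0, 0, 0.04], 0, 1]
    - [[0, 0, 0.04], 0, 1]
    - [[0, 0, 0], 0, 1]
    - [[0, 0, 0], 0, 1]

```text
t: 13.85
ee_pos: [556.6, -122.4, 64.9]
orientation: [1.802, 2.572, 0.0]
ft_force: [-0.5, -0.2, 5.8]
width: 36.1
grasp_force: 30.0
```

```bash
python3 - <<'E'
from h import *
T=pose(); d=cams.get_image("wrist"); C=cam(d,T); im=d["image"][:,:,::-1].copy(); print(np.round(T[:3,3],1),ctrl.get_obs()["ft_force"])
c=im[150:270,230:390]; cv2.imwrite("pics/w5.png",cv2.resize(c,(800,600),interpolation=cv2.INTER_CUBIC))
E
```

```text
[ 556.6 -122.4   64.9] [-0.54960134  0.39553753  6.02829227]
```

View pics/w5.png

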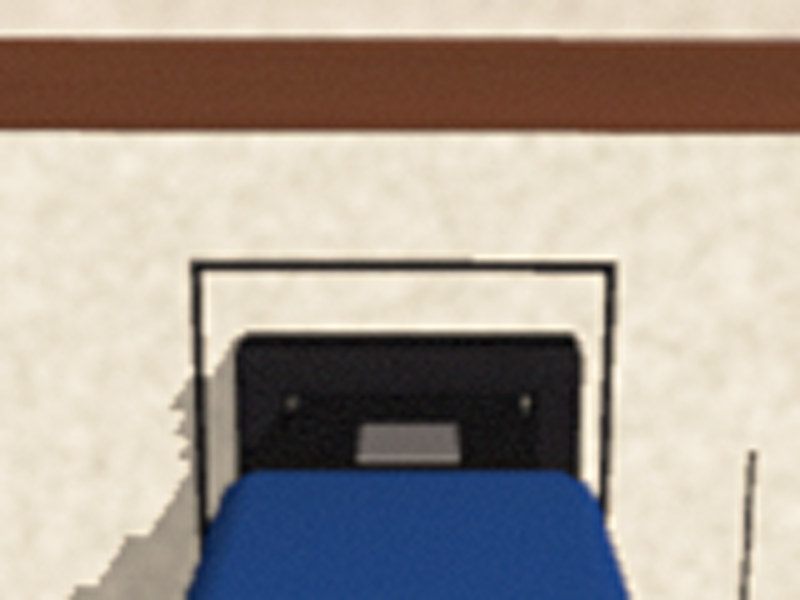

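The stamp is centred to under 1 mm and the foot is on the paper (box corners at crop (194,263) and (612,266), foot 238–580). Pressing now.

Call:
move_arm:
  steps:
    - [[0, 0, 0.05], 0, 1]
    - [[0, 0, 0.05], 0, 1]
    - [[0, 0, 0.05], 0, 1]
    - [[0, 0, 0.05], 0, 1]
    - [[0, 0, 0.05], 0, 1]
    - [[0, 0, 0.05], 0, 1]
    - [[0, 0, 0.05], 0, 1]
    - [[0, 0, 0.05], 0, 1]
    - [[0, 0, 0.05], 0, 1]
    - [[0, 0, 0.05], 0, 1]
    - [[0, 0, 0.05], 0, 1]
    - [[0, 0, 0.05], 0, 1]
    - [[0, 0, 0], 0, 1]
    - [[0, 0, 0], 0, 1]

```text
t: 15.07
ee_pos: [556.6, -122.4, 50.5]
orientation: [1.802, 2.572, 0.001]
ft_force: [-1.7, 0.5, 11.9]
width: 36.1
grasp_force: 30.0
```

Call:
move_arm:
  steps:
    - [[0, 0, 0.05], 0, 1]
    - [[0, 0, 0.05], 0, 1]
    - [[0, 0, 0.05], 0, 1]
    - [[0, 0, 0.04], 0, 1]
    - [[0, 0, 0], 0, 1]

```text
t: 15.48
ee_pos: [556.8, -122.4, 47.6]
orientation: [1.801, 2.572, 0.001]
ft_force: [-9.8, 2.1, 33.6]
width: 36.0
grasp_force: 30.0
```

Call:
move_arm:
  steps:
    - [[0, 0, -0.04], 0, 1]
    - [[0, 0, 0], 0, 1]

```text
t: 15.65
ee_pos: [556.8, -122.4, 48.2]
orientation: [1.801, 2.572, 0.001]
ft_force: [-6.0, 1.5, 24.9]
width: 36.0
grasp_force: 30.0
```

24.9 N is right, so hold for more than a second.

Call:
move_arm:
  steps:
    - [[0, 0, 0], 0, 1]
    - [[0, 0, 0], 0, 1]
    - [[0, 0, 0], 0, 1]
    - [[0, 0, 0], 0, 1]
    - [[0, 0, 0], 0, 1]
    - [[0, 0, 0], 0, 1]
    - [[0, 0, 0], 0, 1]
    - [[0, 0, 0], 0, 1]
    - [[0, 0, 0], 0, 1]
    - [[0, 0, 0], 0, 1]
    - [[0, 0, 0], 0, 1]
    - [[0, 0, 0], 0, 1]
    - [[0, 0, 0], 0, 1]
    - [[0, 0, 0], 0, 1]
    - [[0, 0, 0], 0, 1]
    - [[0, 0, 0], 0, 1]

```text
t: 16.98
ee_pos: [556.8, -122.4, 48.1]
orientation: [1.801, 2.572, 0.001]
ft_force: [-7.4, 1.5, 26.2]
width: 36.2
grasp_force: 30.0
```

Call:
move_arm:
  steps:
    - [[0, 0, -0.1], 0, 1]
    - [[0, 0, -0.1], 0, 1]
    - [[0, 0, -0.15], 0, 1]
    - [[0, 0, -0.2], 0, 1]
    - [[0, 0, -0.2], 0, 1]
    - [[0, 0, -0.2], 0, 1]
    - [[0, 0, -0.4], 0, 1]
    - [[0, 0, -0.7], 0, 1]
    - [[0, 0, -0.8], 0, 1]
    - [[0, 0, -0.8], 0, 1]
    - [[0, 0, -0.8], 0, 1]
    - [[0, 0, -0.8], 0, 1]
    - [[0, 0, -0.8], 0, 1]
    - [[-0.8, 0, 0], 0, 1]
    - [[-0.9, 0, 0], 0, 1]
    - [[-0.9, 0, 0], 0, 1]
    - [[-0.9, 0, 0], 0, 1]
    - [[-0.9, 0, 0], 0, 1]
    - [[0, 0, 0], 0, 1]
    - [[0, 0, 0], 0, 1]

```text
t: 18.65
ee_pos: [593.5, -226.4, 196.4]
orientation: [-1.804, -2.571, 0.0]
ft_force: [-0.8, 0.6, -1.6]
width: 36.0
grasp_force: 30.0
```

```bash
python3 - <<'E'
from h import *
T=pose(); d=cams.get_image("wrist"); C=cam(d,T); im=d["image"][:,:,::-1].copy(); print(np.round(T,3).tolist())
c=im[30:255,230:430]; cv2.imwrite("pics/w6.png",cv2.resize(c,(533,600),interpolation=cv2.INTER_CUBIC))
E
```

```text
[[-0.34, 0.94, -0.001, 593.455], [0.94, 0.34, 0.0, -226.361], [0.001, -0.0, -1.0, 196.434], [0.0, 0.0, 0.0, 1.0]]
```

View pics/w6.png

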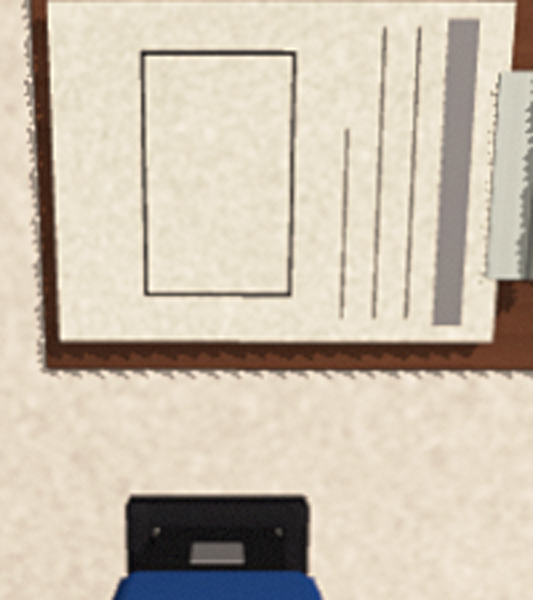

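The box on the ticket looks empty, so I check for a faint mark numerically.

```bash
python3 - <<'E'
from box import *
T=pose(); d=cams.get_image("wrist"); C=cam(d,T); im=d["image"][:,:,::-1].copy(); cv2.imwrite("pics/w7f.png",im)
x=fit(d,C,(275,38,352,155),im); z=x[2]
c,s=np.cos(x[3]),np.sin(x[3]); A=np.array([[c,-s],[s,c]])
def rect(im,d,C,x):
    g=np.stack(np.meshgrid(np.arange(-22,23),np.arange(-35,36)),-1).reshape(-1,2)
    P=np.c_[g@A.T+x[:2],np.full(len(g),x[2])]; p=proj(d,C,P).astype(np.float32)
    return cv2.remap(im,p[:,0].reshape(71,45),p[:,1].reshape(71,45),cv2.INTER_LINEAR).astype(int)
r=rect(im,d,C,x); T2=np.load("w2.npz")["T"]; C2=cam(d,T2); i2=cv2.imread("pics/w2.png"); x2=fit(d,C2,(275,38,362,155),i2)
r2=rect(i2,d,C2,x2)
for n,q in(("now",r),("before",r2)): print(n,q.reshape(-1,3).mean(0),q.reshape(-1,3).std(0),"die",q[13:58,13:32].reshape(-1,3).mean(0), q.min())
t=cams.get_image("top"); a=t["image"][:,:,::-1].astype(int); b=cv2.imread("pics/top1.png").astype(int)
e=np.abs(a-b).max(2); print("top diff near clipboard",e[205:250,350:395].max(), np.argwhere(e[205:250,350:395]>40)[:5])
q=proj(t,cam(t),[[x[0],x[1],9]])[0]; u,v=np.round(q).astype(int); print(q,a[v-4:v+5,u].tolist(),b[v-4:v+5,u].tolist())
E
```

```text
comp [  31   47  236  372 9764] 2
x y z yaw edge [ 556.17 -121.32   13.57   19.92    0.8 ] rms 0.5214173933853393
comp [  63   47  235  370 9872] 2
x y z yaw edge [ 556.14 -121.34   13.64   19.9     0.8 ] rms 0.5377333116897013
now [205.94835681 225.25821596 234.26259781] [4.55852153 3.30305364 3.11755494] die [206.31111111 225.34619883 234.34152047] 192
before [205.77840376 225.17183099 234.20938967] [4.53327499 3.33402175 3.14495489] die [206.12046784 225.26549708 234.27017544] 191
top diff near clipboard 54 [[33 44]
 [36 43]
 [42 41]
 [43 41]]
[372.26427595 225.74783313] [[157, 168, 176], [157, 169, 176], [159, 170, 178], [159, 171, 179], [158, 169, 177], [157, 169, 176], [158, 170, 178], [158, 169, 177], [157, 168, 176]] [[154, 165, 173], [155, 166, 173], [156, 167, 175], [156, 167, 176], [154, 166, 174], [153, 165, 172], [155, 167, 174], [155, 166, 174], [154, 166, 173]]
```

Camera shows no visible ink, with pixels unchanged. The touch record is clear, though: a stiff stop at about 18 mm, with 25–26 N held for 1.5 s. Pressing again could double the print, so I return the stamp.

Call:
move_arm:
  steps:
    - [[0.5, 0.1, 0], 0, 1]
    - [[0.94, 0.21, 0], 0, 1]
    - [[0.94, 0.21, 0], 0, 1]
    - [[0.94, 0.21, 0], 0, 1]
    - [[0.94, 0.21, 0], 0, 1]
    - [[0.94, 0.21, 0], 0, 1]
    - [[0.94, 0.21, 0], 0, 1]
    - [[0.94, 0.21, 0], 0, 1]
    - [[0.94, 0.21, 0], 0, 1]
    - [[0.94, 0.21, 0], 0, 1]
    - [[0.94, 0.21, 0], 0, 1]
    - [[0.94, 0.21, 0], 0, 1]
    - [[0.94, 0.21, 0], 0, 1]
    - [[0.94, 0.21, 0], 0, 1]
    - [[0.94, 0.21, 0], 0, 1]
    - [[0.94, 0.21, 0], 0, 1]
    - [[0.94, 0.21, 0], 0, 1]
    - [[0.94, 0.21, 0], 0, 1]
    - [[0.94, 0.21, 0], 0, 1]
    - [[0.9, 0.22, 0], 0, 1]

```text
t: 20.47
ee_pos: [531.7, 242.1, 196.9]
orientation: [-1.8, -2.574, 0.0]
ft_force: [0.3, 0.4, -1.2]
width: 36.0
grasp_force: 30.0
```

Call:
move_arm:
  steps:
    - [[0, 0, 0], 1, 1]
    - [[0, 0, 0], 1, 1]
    - [[0, 0, 0], 1, 1]
    - [[0, 0, 0], 1, 1]
    - [[0, 0, 0], 1, 1]
    - [[0, 0, 0], 1, 1]
    - [[0, 0, 0], 0.76, 1]
    - [[0, 0, 0], 0, 1]
    - [[0, 0, 0], 0, 1]

```text
t: 21.22
ee_pos: [532.5, 240.6, 196.8]
orientation: [-2.469, -1.942, 0.0]
ft_force: [-0.0, -0.4, -2.0]
width: 35.5
grasp_force: 30.0
```

Call:
move_arm:
  steps:
    - [[0.04, 0.05, 0.5], 0, 1]
    - [[0, 0, 0.8], 0, 1]
    - [[0, 0, 0.8], 0, 1]
    - [[0, 0, 0.8], 0, 1]
    - [[0, 0, 0.8], 0, 1]
    - [[0, 0, 0.8], 0, 1]
    - [[0, 0, 0.5], 0, 1]
    - [[0, 0, 0.3], 0, 1]
    - [[0, 0, 0.04], 0, 1]
    - [[0, 0, 0], 0, 1]
    - [[0, 0, 0], 0, 1]

```text
t: 22.13
ee_pos: [535.7, 240.8, 64.0]
orientation: [2.472, 1.938, 0.002]
ft_force: [0.5, -0.3, -1.2]
width: 36.0
grasp_force: 30.0
```

Call:
move_arm:
  steps:
    - [[0, 0, 0.04], 0, 1]
    - [[0, 0, 0.04], 0, 1]
    - [[0, 0, 0.04], 0, 1]
    - [[0, 0, 0.02], 0, 1]
    - [[0, 0, 0], 0, 1]
    - [[0, 0, 0], 0, 1]

```text
t: 22.63
ee_pos: [535.2, 240.6, 60.1]
orientation: [2.472, 1.938, 0.001]
ft_force: [-0.3, -0.1, 2.0]
width: 35.6
grasp_force: 30.0
```

Contact at +2 N, so it is seated. Open slowly and retreat upward.

Call:
move_arm:
  steps:
    - [[0, 0, 0], 0, 0.5]
    - [[0, 0, 0], 0, 0.4]
    - [[0, 0, 0], 0, 0.2]
    - [[0, 0, 0], 0, 0]
    - [[0, 0, 0], 0, 0]
    - [[0, 0, 0], 0, 0]
    - [[0, 0, 0], 0, 0]
    - [[0, 0, 0], 0, 0]
    - [[0, 0, -0.4], 0, 0]
    - [[0, 0, -0.8], 0, 0]
    - [[0, 0, -0.8], 0, 0]
    - [[0, 0, -0.8], 0, 0]
    - [[0, 0, -0.8], 0, 0]
    - [[0, 0, -0.8], 0, 0]
    - [[0, 0, -0.8], 0, 0]
    - [[0, 0, -0.8], 0, 0]
    - [[0, 0, -0.8], 0, 0]
    - [[-0.8, 0, -0.8], 0, 0]
    - [[-0.8, 0, -0.8], 0, 0]
    - [[0, 0, 0], 0, 0]

```text
t: 24.3
ee_pos: [526.4, 200.2, 274.3]
orientation: [2.471, 1.935, 0.008]
ft_force: [0.5, -0.2, 0.2]
width: 87.7
grasp_force: 0.0
```

```bash
python3 - <<'E'
from h import *
T=pose(); d=cams.get_image("wrist"); C=cam(d,T); im=d["image"][:,:,::-1].copy(); print(T[:3,3],ctrl.get_obs()["width"])
for m in cams.cut_out("wrist","stamp_blue_cap")[:1]:
    p=np.argwhere(m["pixels"])[:,::-1]; print(m["p"],cv2.minAreaRect(onz(d,C,p,99)[:,:2].astype(np.float32)))
b=cams.get_image("scene"); a=b["image"][:,:,::-1]; c0=cv2.imread("pics/scene1.png")
A=[cv2.resize(q[230:320,330:420],(400,300)) for q in (c0,a)]+[]
B=cv2.resize(im[40:340,120:520],(400,300)); D=cv2.resize(a[235:295,235:315],(400,300),interpolation=cv2.INTER_CUBIC)
cv2.imwrite("pics/end.png",np.vstack([np.hstack(A),np.hstack([B,D])]))
E
```

```text
[526.43406735 200.18391333 274.29032796] 87.67745621658145
0.6 ((536.0205078125, 240.58212280273438), (59.12158966064453, 36.19422912597656), 74.04396057128906)
```

View pics/end.png

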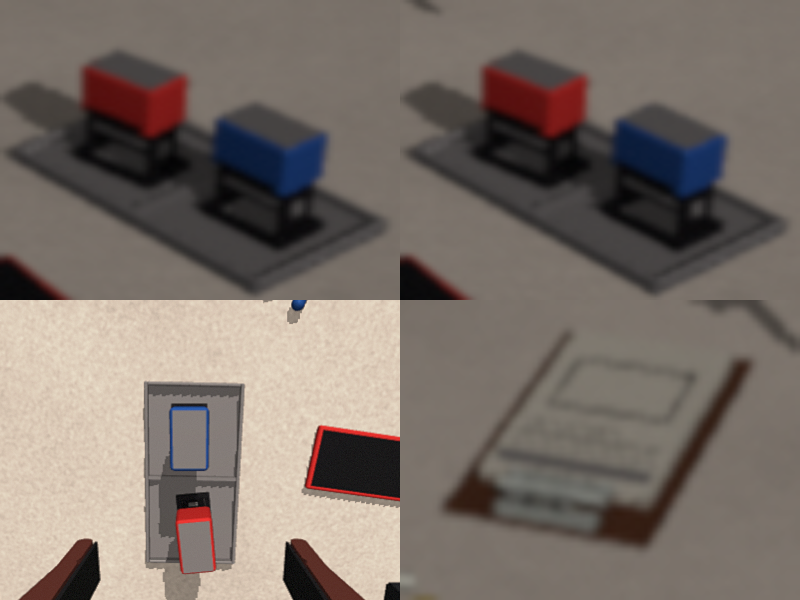

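The end picture shows the blue stamp upright in its bay (lower-left panel at 190,437), the red one unchanged, and the gripper clear.

```bash
python3 -c "
from workcell import ctrl
print(ctrl.close_job())"
```

```text
the job is handed in; nothing more can be done
None
```

I pressed the blue stamp in the middle of the ticket's box, returned it upright to its bay and handed the job in, but no ink showed in the camera pictures, so the print itself is unconfirmed; by touch it reached its stop, with a brief 34 N peak before 25–26 N held for about 1.5 s.

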